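# Spring the hidden catch of the orange stick box

### The job

The backup memory stick is locked in the steel box with the orange slide on top. Push that slide by its finger hole along the box, the way its chevrons point, as far as it goes, so that the hole lies over the hidden recess; then reach in and press the catch there right down, which drives the drawer out at the front. Leave the slide and drawer open with the stick in the drawer, and do not work the box with the blue slide or shift the marker and the eraser.

Things in the scene. Friction and masses are not known exactly. Their poses are not given: they have to be found in the camera images.
- orange_box: The box to open: grey steel, 110 mm (x) by 226 mm (y), deck 60 mm high, fixed to the desk. Origin: centre of its underside; z up; drawer front at its -x; the slide runs towards its +y. The recess, 68 mm (x) by 56 mm (y), lies exactly at the middle of the deck (x = y = 0). Guide rails, 67 mm high, run along y at x = -43 and +43 mm.
- orange_slide (a joint): Travel of the orange slide along the box towards the box's +y, in m: 0 at its start end, 0.07 at its stop, where its hole is exactly over the recess; found between 0 and 0.012. Below 0.015 it hides the recess fully. It moves with about 2 N and stays where it is left.
- orange_hole (a point): Centre of the finger hole of the orange slide, at the height of the deck under it (60.5 mm above the desk); moves with the slide. The hole is square, 50 by 50 mm, goes right through, and is ringed by a raised collar whose top is 71 mm above the desk; under it is the bare deck until it comes over the recess.
- orange_catch_top (a point): Top centre of the catch in the recess, hidden under the slide: a flat brass plate, 48 mm (x) by 52 mm (y), that moves straight down, from 55 mm above the desk as found to 45 mm, where it meets a hard stop. Pressing takes 4 to 5 N; it stays where it is left. A lever drives the drawer out 4.5 mm for each mm of catch. Axes as the box's.
- orange_drawer (a joint): How far the drawer of the orange box is out, towards the box's -x, in m: 0 shut and flush, 0.045 fully out (catch fully down). It has no handle.
- orange_stick: Red memory stick, 17 x 52 x 8 mm, lying loose in the front of the orange box's drawer, out of sight until the drawer is out. Origin: centre of its underside, which lies 11 mm above the desk; long side along its y.
- blue_box: The other box, of the same make and size and in working order, with a blue slide: not to be worked. Frame as the orange box's.
- blue_slide (a joint): The blue slide's position, as for the orange one; to be left as found.
- blue_drawer (a joint): The blue box's drawer, as for the orange one; shut, to be left shut.
- marker: White felt marker with red cap, 16 x 132 x 18 mm, loose behind the boxes; a bystander. Origin: centre of its underside.
- rubber: Blue and white eraser, 18 x 42 x 11 mm, loose behind the boxes; a bystander. Origin: centre of its underside.

How it is judged (in metres and radians):
On the way, in this order (a step that is already met when the one before it is completed fails the run):
1. the orange slide is pushed to within 12 mm of its stop while the drawer is still shut (value of joint orange_slide above 0.058 m and value of joint orange_drawer below 0.008 m).
2. the catch is pressed by the fingers and the drawer comes out by 35 mm or more (value of joint orange_drawer above 0.035 m and contact force between the fingers and orange_box above 0.5 N).
At the end, for the whole second after the job is handed in: Orange drawer out 35 mm or more, orange slide within 15 mm of its stop; red stick at rest in the drawer (centre from 100 mm in front of to 10 mm behind the box's middle); blue drawer shut (under 5 mm), blue slide under 30 mm; marker and eraser within 30 mm of their start (value of joint orange_drawer above 0.035 m and value of joint orange_slide above 0.055 m and linear speed of orange_stick below 0.01 m/s and x of orange_stick in the frame of orange_box between -0.1 and 0.01 m and z of orange_stick in the frame of orange_box between 0.005 and 0.02 m and value of joint blue_drawer below 0.005 m and value of joint blue_slide below 0.03 m and distance of each of marker, rubber from where it was at the start of the episode below 0.03 m); the robot touches nothing.
It fails at once if the blue box is worked (drawer out by 5 mm or slide at 30 mm or more) (value of joint blue_drawer above 0.005 m or value of joint blue_slide above 0.03 m).
It fails at once if the marker or the eraser is shifted by 30 mm or more (distance of any of marker, rubber from where it was at the start of the episode above 0.03 m).
It also fails if it takes over 29 s, if anything falls off the work surface, if the arm or the gripper's body presses on something with over 40 N, if the wrist force passes 120 N, or if a joint passes its speed limit or range.

### The arm

A 6-joint arm with a two-finger parallel gripper is mounted at the origin on a cart in front of the work surface, level with it; the furniture and walls round the work are solid. World frame = base frame: x ahead of the robot, y to its left, z up, the work surface at z = 0. Lengths are in m, angles in degrees, forces in N, time in s.
With the tool pointing down it reaches from about 0.35 to 0.725 m from the base axis. Payload 6 kg.
Tool frame: the origin (TCP) lies at the very end of the fingers, on their centre line; the grasp point (between the pads) lies 19 mm behind it; x points along the fingers, z is the direction in which the jaws open and shut, and the axes are right-handed (so a half turn about x gives the same grasp; the last joint's range is limited). The gripper opens to 85 mm and grips with 20 to 120 N. Pads are 22 mm wide; open, the fingers measure 114 mm over their backs; the gripper's body (76 mm by 85 mm) begins 54 mm behind the grasp point. The pads swing forward as they close: fully open they stand 13 mm farther back than shut.
Start: joints at [-54.047, 2.303, 4.859, 0, -92.561, -19.12], TCP at [0.174, -0.574, 0.231] pointing down, gripper open.
Joint ranges: [-146.85, 146.85], [-73.84, 115.35], [-62.03, 85.46], [-188.31, 113.3], [-161.28, -10.13], [-171.36, 171.36]. Speed limits (degrees/s): [147.25, 147.25, 172.46, 180, 180, 180].

### API

Orientations are given as a 3x3 rotation matrix whose columns are the frame's x, y, z axes.
In Python, from rig import robot gives the robot as it stands. The module is installed in compiled form; this text tells all that it offers. Calls block until the motion is done:
- robot.movep(position, orientation): joint-space move of the TCP to a pose.
- robot.line_to(position, v=0.15, rotation=None, contact_N=None): straight line of the TCP; rotation=None keeps the orientation; v is the mean speed in m/s. With contact_N (N) it stops when the force on the tool has changed by that much, and returns True; else False.
- robot.move_j(angles): joint-space move.
- robot.command_gripper(opening, effort=None): finger opening in m; effort is the grip in N (None keeps the last); returns when the fingers have stopped.
- robot.pause(seconds).
- robot.ik(position, orientation): joint angles nearest the present ones, or None.
- robot.get_obs(): the state.
- robot.grab_frame(name): name is "side" or "top"; returns the picture (420x560x3 uint8, red, green, blue); there is no depth.
- robot.calibration(name): a dict with "fx", "fy", "cx", "cy" (pixels), "world_from_camera" (4x4, takes a point from camera to world coordinates). Camera axes: x right, y up, looking along -z (the intrinsics and any distortion apply to the point x, -y, -z); pixel columns grow to the right and rows downward; lengths in m; the calibration is good to about 2 mm. A picture is of the moment at which its call begins. calibration takes no time and is no camera call.
A pose or a line that the arm cannot do raises robot.PlanningError and nothing moves.
- robot.job_done(): hands the job in, once; it reports no verdict.
Trained networks look in the newest picture that a camera, given by its name, has taken for a name from the list of things; names that differ only in an ending like _2 or _b are one class to them, and where a whole thing is asked for, a point or a joint stands for the part that bears it (a point fixed in the world has none). Each returns a list of dicts, best first, with "confidence" (0 to 1); they miss things now and then, are a little off and sometimes report something else, mostly with a low value. They report only what shows in the picture. A call takes as long as a camera call.
- robot.masks_of(name, camera): "mask" (420x560 bool, what is visible of it).
- robot.spot_point(name, camera): "xyz" ([x, y, z] in m, in world coordinates, good to about 4 mm: a listed point, or the origin of a listed thing).
The state is a dict: "clock": time; "joints": joint angles; "qvel": joint speeds; "tau": joint torques, N m; "ee_pos": TCP position; "tcp_rot": TCP orientation; "contact_force": force on the tool from outside, world axes, zero at the start; "ft_torque": the same for the moment, N m; "gripper_width": finger opening in m.
Only numpy, scipy, OpenCV 4.12 (cv2) and the standard library are available. Lean on these libraries where they do the work, as an engineer would, in place of code of your own. Each camera call takes 0.05 s, during which the arm holds its last target. There are 200 camera calls.

## Working session

There is one attempt and no reset: what is moved stays moved. The work goes in short steps, each a Python script; the robot and the scene stay as the last script left them, time stands still between calls to the robot, and variables do not carry over. Pictures are saved under pics/ and viewed, about 8 in all and at most 12, crops included, and the job is handed in when it is done.

```bash
mkdir -p pics; python3 - <<'E'
from rig import robot
import cv2,numpy as np
for c in("top","side"):
    im=robot.grab_frame(c);cv2.imwrite(f"pics/{c}0.png",im[:,:,::-1])
    k=robot.calibration(c);print(c,{a:(np.round(b,3).tolist()) for a,b in k.items()})
    for n in("orange_box","orange_hole","orange_slide","blue_box","marker","rubber"):
        try:print(n,[(np.round(d["xyz"],4).tolist(),round(d["confidence"],2)) for d in robot.spot_point(n,c)])
        except Exception as e:print(n,e)
o=robot.get_obs();print(o["clock"],o["tcp_rot"],o["gripper_width"])
E
```

```text
top {'fx': 424.193, 'fy': 424.193, 'cx': 268.798, 'cy': 208.907, 'world_from_camera': [[0.105, 0.973, -0.204, 0.37], [-0.994, 0.103, -0.019, -0.04], [0.002, 0.205, 0.979, 1.108], [0.0, 0.0, 0.0, 1.0]]}
orange_box [([0.5374, 0.1833, 0.001], 0.59)]
orange_hole [([0.5293, 0.1257, 0.0596], 0.9)]
orange_slide it knows: blue_box, marker, orange_box, orange_catch_top, orange_hole, orange_stick, rubber
blue_box [([0.5214, -0.1868, 0.0028], 0.75)]
marker [([0.683, -0.2508, -0.0011], 0.73)]
rubber [([0.662, 0.2573, -0.0011], 0.54), ([0.5407, 0.1836, 0.0031], 0.24)]
side {'fx': 459.536, 'fy': 459.536, 'cx': 293.921, 'cy': 207.024, 'world_from_camera': [[-0.91, 0.291, -0.295, 0.3], [-0.414, -0.62, 0.666, 0.56], [0.011, 0.728, 0.685, 0.672], [0.0, 0.0, 0.0, 1.0]]}
orange_box []
orange_hole [([0.5252, 0.1229, 0.0619], 0.83)]
orange_slide it knows: blue_box, marker, orange_box, orange_catch_top, orange_hole, orange_stick, rubber
blue_box [([0.5299, -0.1887, 0.0049], 0.77)]
marker [([0.6815, -0.2518, -0.0038], 0.47)]
rubber [([0.663, 0.2568, -0.0033], 0.81)]
0.6 [[-3.78530115e-05 -9.57132308e-01 -2.89651072e-01]
 [ 1.08424838e-04 -2.89651074e-01  9.57132302e-01]
 [-9.99999993e-01  4.82496950e-06  1.14741081e-04]] 0.08546749727183761
```

View pics/top0.png

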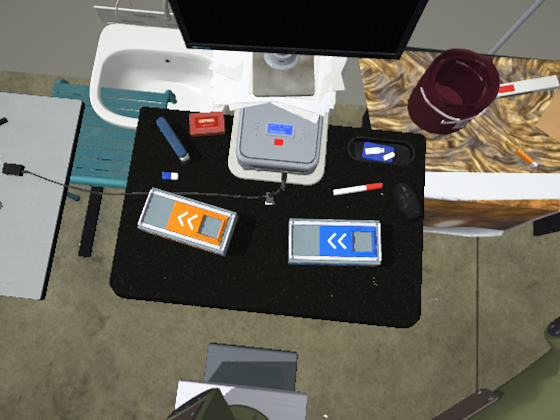

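View pics/side0.png

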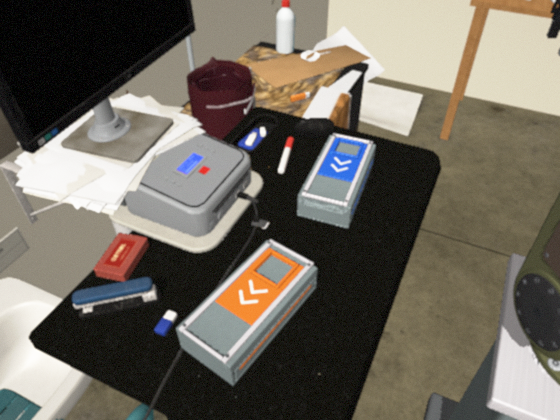

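```bash
cat > h.py <<'E'
from rig import robot
import cv2,numpy as np
def bp(px,cam,z):
    k=robot.calibration(cam);T=np.array(k["world_from_camera"]);px=np.atleast_2d(px).astype(float)
    d=np.c_[(px[:,0]-k["cx"])/k["fx"],-(px[:,1]-k["cy"])/k["fy"],-np.ones(len(px))]@T[:3,:3].T
    return T[:3,3]+d*((z-T[2,3])/d[:,2])[:,None]
def proj(p,cam):
    k=robot.calibration(cam);T=np.array(k["world_from_camera"]);q=(np.atleast_2d(p)-T[:3,3])@T[:3,:3]
    return np.c_[k["cx"]+k["fx"]*q[:,0]/-q[:,2],k["cy"]-k["fy"]*q[:,1]/-q[:,2]]
def orange(im):
    hs=cv2.cvtColor(im,cv2.COLOR_RGB2HSV);return cv2.inRange(hs,(8,170,120),(22,255,255))
E
python3 - <<'E'
from h import *
for c in("top","side"):
    im=robot.grab_frame(c);m=orange(im)
    n,l,s,_=cv2.connectedComponentsWithStats(m)
    ro=(slice(170,270),slice(120,250)) if c=="top" else (slice(230,390),slice(170,330))
    mm=np.zeros_like(m);mm[ro]=m[ro]
    ys,xs=np.nonzero(mm);w=bp(np.c_[xs,ys],c,.0625)[:,:2].astype(np.float32)
    print(c,"orange rect",len(xs),cv2.minAreaRect(w))
    for n_ in("orange_box","blue_box"):
      for d in robot.masks_of(n_,c)[:1]:
        M=d["mask"];print(n_,d["confidence"],M.sum())
    for _ in range(3):
        robot.grab_frame(c)
        for n_ in("orange_hole","orange_box"):
            print(n_,[np.round(d["xyz"],4).tolist() for d in robot.spot_point(n_,c)][:1])
    cv2.imwrite(f"pics/{c}1.png",cv2.resize(im[ro[0],ro[1]],None,fx=5 if c=="top" else 4,fy=5 if c=="top" else 4,interpolation=cv2.INTER_CUBIC)[:,:,::-1])
E
```

```text
top orange rect 1094 ((0.5235048532485962, 0.15756413340568542), (0.13837961852550507, 0.09633233398199081), 79.04986572265625)
orange_box 0.93 4132
blue_box 0.56 4196
orange_hole [[0.5301, 0.1239, 0.0633]]
orange_box [[0.538, 0.1823, 0.0008]]
orange_hole [[0.529, 0.125, 0.0602]]
orange_box [[0.5397, 0.1807, -0.0027]]
orange_hole [[0.5301, 0.1207, 0.0624]]
orange_box [[0.5379, 0.181, -0.0037]]
side orange rect 2107 ((0.5361033082008362, 0.18913209438323975), (0.09675706923007965, 0.2118440866470337), 0.07549750059843063)
orange_box 0.85 10683
blue_box 0.71 4798
orange_hole [[0.5232, 0.1233, 0.0634]]
orange_box [[0.5418, 0.1876, 0.0029]]
orange_hole [[0.525, 0.1241, 0.0621]]
orange_box [[0.5413, 0.1872, 0.0042]]
orange_hole [[0.5257, 0.1205, 0.0612]]
orange_box [[0.5434, 0.1872, 0.0034]]
```

View pics/top1.png

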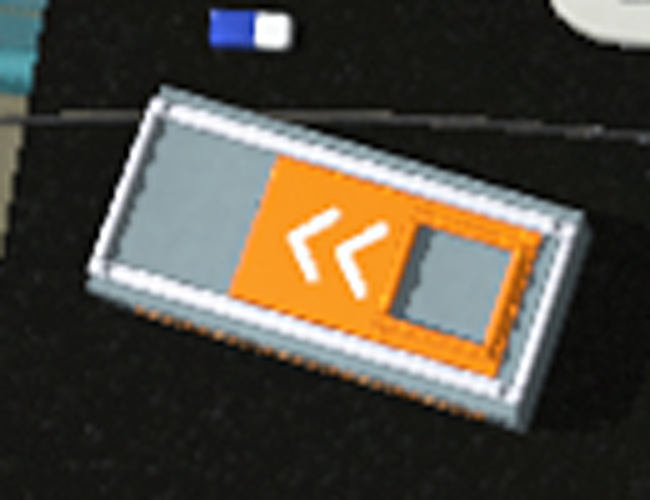

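View pics/side1.png

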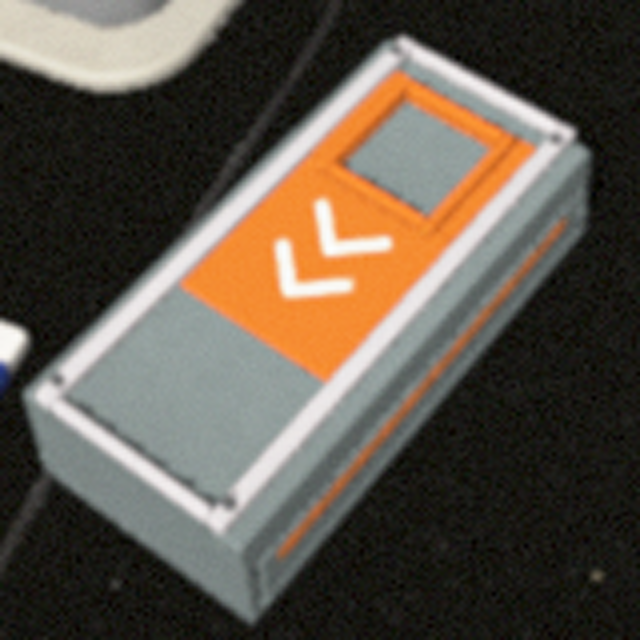

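```bash
cat > geo.py <<'E'
from h import *
t=(np.array([(165,103),(98,268),(568,222),(505,390)])+.5)/5-.5+[120,170]
s=(np.array([(58,380),(230,502),(397,48),(558,138)])+.5)/4-.5+[170,230]
# order: +y+x? , +y-x, -y+x, -y-x
W=[bp(t,"top",.067)[:,:2],bp(s,"side",.067)[:,:2]]
Wm=(W[0]+W[1])/2
c=Wm.mean(0);v=(Wm[:2].mean(0)-Wm[2:].mean(0));ey=v/np.linalg.norm(v);ex=np.array([ey[1],-ey[0]])
ht=(np.array([(425,228),(390,318),(515,258),(483,345)])+.5)/5-.5+[120,170]
hs=(np.array([(342,165),(428,215),(410,97),(490,150)])+.5)/4-.5+[170,230]
H=[bp(ht,"top",.0625)[:,:2].mean(0),bp(hs,"side",.0625)[:,:2].mean(0)]
h=(H[0]+H[1])/2
E
python3 - <<'E'
from geo import *
for w in W:
    d=w[:2].mean(0)-w[2:].mean(0);print(w.mean(0).round(4),np.degrees(np.arctan2(d[0],d[1])).round(2),np.linalg.norm(d).round(4),np.linalg.norm((w[0]+w[2]-w[1]-w[3])/2).round(4))
print(c,ex,ey,H,(h-c)@ex,(h-c)@ey)
ax=np.array([0,0,-1.]);az=np.r_[ex,0]
for sg in(1,-1):
    R=np.c_[ax,np.cross(sg*az,ax),sg*az]
    for p in(h,c):
        for z in(.14,.045):print(sg,robot.ik(np.r_[p,z],R))
E
```

```text
[0.5406 0.1823] 10.59 0.2132 0.0893
[0.5407 0.1829] 11.1 0.2084 0.0863
[0.54064127 0.18261012] [ 0.98214611 -0.1881197 ] [0.1881197  0.98214611] [array([0.52643546, 0.1206299 ]), array([0.52949356, 0.11987542])] -0.0007197639888557716 -0.06362888566273527
1 [ 34.10896654  -6.17555938 -12.91187714   0.         -83.26368224
 135.04796109]
1 [ 34.10896654  -3.25250864 -20.26794711   0.         -72.98456152
 135.04796109]
1 [ 38.80503909  -1.66016941  -8.62178983   0.         -83.03837958
 130.35188854]
1 [ 38.80503909   1.24014194 -15.83512628   0.         -72.92473178
 130.35188854]
-1 [ 34.10896654  -6.17555938 -12.91187714   0.         -83.26368224
 -44.95203891]
-1 [ 34.10896654  -3.25250864 -20.26794711   0.         -72.98456152
 -44.95203891]
-1 [ 38.80503909  -1.66016941  -8.62178983   0.         -83.03837958
 -49.64811146]
-1 [ 38.80503909   1.24014194 -15.83512628   0.         -72.92473178
 -49.64811146]
```

```bash
python3 - <<'E'
from geo import *
az=-np.r_[ex,0];ax=np.array([0,0,-1.]);R=np.c_[ax,np.cross(az,ax),az]
robot.command_gripper(0.0,20)
robot.movep(np.r_[h,.11],R)
def st(n,r=None):
    o=robot.get_obs();p=o["ee_pos"];q=np.array(p[:2])-c
    print(n,r,"t",round(o["clock"],2),"box xy z",(q@ex).round(4),(q@ey).round(4),round(p[2],4),np.round(o["contact_force"],1),round(o["gripper_width"],3))
st("above")
r=robot.line_to(np.r_[h,.0645],v=.08,contact_N=5);st("down",r)
if not r:
    r=robot.line_to(np.r_[c+.022*ey,.0645],v=.06,contact_N=12);st("push",r)
im=robot.grab_frame("side");cv2.imwrite("pics/push.png",cv2.resize(im[200:400,140:380],None,fx=3,fy=3)[:,:,::-1])
E
```

```text
above None t 5.35 box xy z -0.0004 -0.0642 0.1101 [ 0.1 -0.  -0.3] -0.0
down False t 6.07 box xy z -0.0005 -0.0636 0.0647 [ 0.7  0.3 -0.4] 0.0
push True t 7.29 box xy z -0.0004 0.0151 0.0639 [ 0.2 -1.7  0.4] -0.0
```

View pics/push.png

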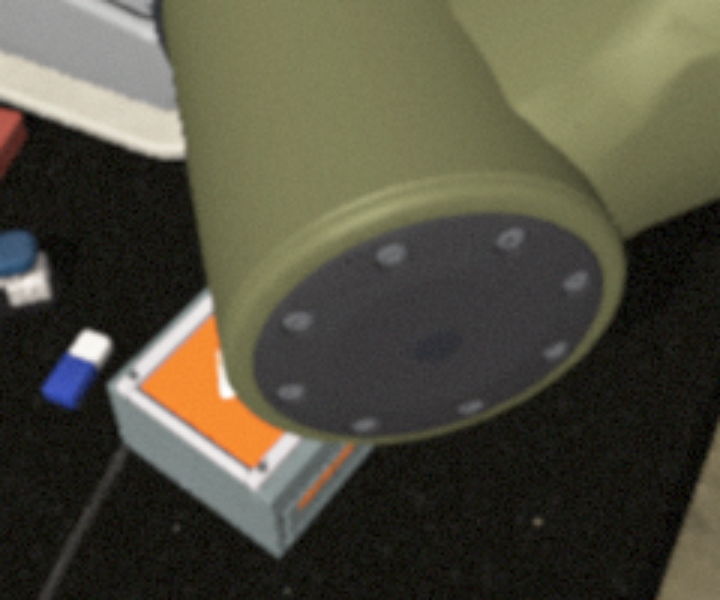

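The slide has reached the far end of the rails, and the tool stopped at y = 15 mm where 14 was expected. Next I'll press the catch.

```bash
python3 - <<'E'
from geo import *
def st(n,r=None):
    o=robot.get_obs();p=o["ee_pos"];q=np.array(p[:2])-c
    print(n,r,"t",round(o["clock"],2),"box xy z",(q@ex).round(4),(q@ey).round(4),round(p[2],4),np.round(o["contact_force"],1))
robot.line_to(np.r_[c+.001*ey,.0645],v=.05);st("centre")
r=robot.line_to(np.r_[c+.001*ey,.043],v=.02,contact_N=20);st("press",r)
robot.line_to(np.r_[c+.001*ey,.13],v=.08);st("up")
robot.movep(np.r_[.40,-.1,.25],np.array(robot.get_obs()["tcp_rot"]));st("away")
for cam in("top","side"):
    im=robot.grab_frame(cam)
    for n in("orange_hole","orange_stick","orange_catch_top","orange_box"):
        for d in robot.spot_point(n,cam)[:1]:
            p=np.array(d["xyz"]);q=p[:2]-c;print(cam,n,d["confidence"],q@ex,q@ey,p[2])
    a=im[170:270,100:260] if cam=="top" else im[220:400,150:350]
    cv2.imwrite(f"pics/end_{cam}.png",cv2.resize(a,None,fx=4,fy=4 if cam=="side" else 4)[:,:,::-1])
E
```

```text
centre None t 7.77 box xy z 0.0001 0.0007 0.0646 [-0.4 -0.2  0.2]
press False t 8.99 box xy z 0.0004 0.0012 0.0451 [-5.9 -0.4 12.9]
up None t 10.23 box xy z -0.0003 0.0008 0.1292 [0.1 0.3 0. ]
away None t 11.51 box xy z -0.0848 -0.3034 0.2491 [-0.7 -0.5  0. ]
top orange_hole 0.76 0.0021929518303285328 0.004278808226220079 0.0604
top orange_stick 0.53 -0.08060727534482652 0.011837404639755562 0.0115
top orange_catch_top 0.68 0.0025965438180504154 -0.001549322992914111 0.0427
top orange_box 0.93 -0.0007637578485044125 4.7039343696463726e-05 -0.0014
side orange_hole 0.94 -0.003601710209210934 0.00316890199255865 0.0604
side orange_stick 0.88 -0.08375014289169536 0.011235421597769708 0.0086
side orange_catch_top 0.69 -0.005237889413890171 0.0021427842555640526 0.0481
side orange_box 0.7 0.002318287932289045 0.0052191756339631185 0.0023
```

View pics/end_top.png

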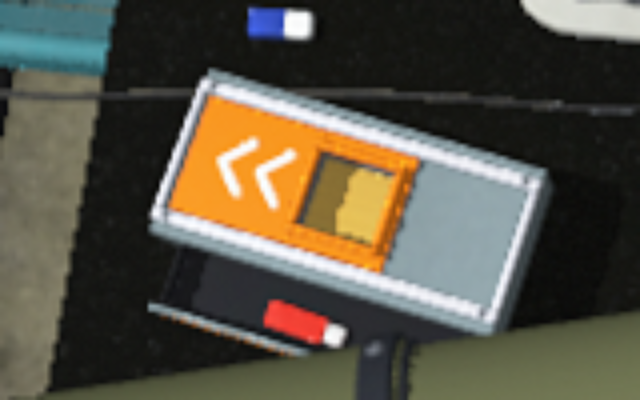

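View pics/end_side.png

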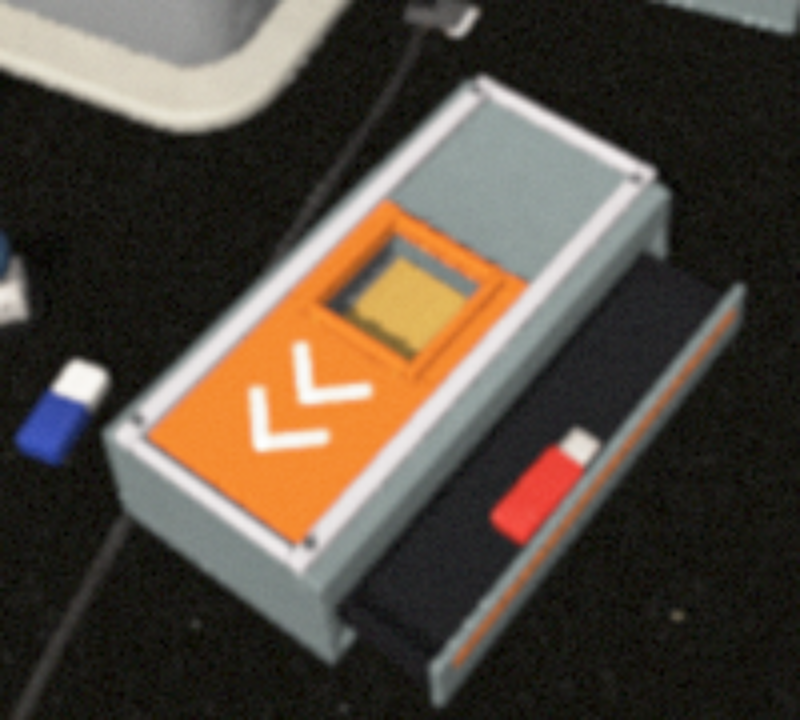

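```bash
python3 - <<'E'
from geo import *
p=(np.array([(438,705)])+.5)/4-.5+[150,220]
for z in(.003,.008):
    q=bp(p,"side",z)[0,:2]-c;print(z,"front face box x",q@ex)
d=-.055-q@ex
if d>.037: robot.job_done();print("handed in",robot.get_obs()["clock"])
E
```

```text
0.003 front face box x -0.09626654862822501
0.008 front face box x -0.09784595064216672
the job is handed in; nothing more can be done
the job is handed in; nothing more can be done
```

I opened the orange box and handed the job in at about 12 s of the 29 s allowed; no verdict is reported.

- **Slide:** I pushed it by its finger hole with closed fingers until it met its stop. The tool stopped at 15 mm along the box, where about 14 mm was expected. The last pictures put the hole 3–4 mm from the recess centre, within the detector's error.
- **Catch:** I pressed it straight down to 45.1 mm with about 13 N, which matches the hard stop at 45 mm.
- **Drawer and stick:** From one pixel, the drawer is out 41–43 mm, slightly under the nominal 45 mm but over the required 35 mm. The red stick lies in the drawer about 82 mm in front of the box's middle, at about 10 mm height.
- **Everything else:** The arm is parked clear at 0.25 m height with near-zero contact force. The eraser looks unmoved in the last pictures. The arm never came down near the blue box or the marker, but I did not measure either of them again at the end.

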